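# Stand a sample panel in the drying stand

## Task

Take the small plywood sample panel off its leaning rest and stand it upright, tongue down, in the grooved wooden drying stand. The tongue has to drop into a pocket somewhere along the floor of the groove: feel along the groove for it until the panel sits fully home, then let go. Leave the tape, jar, palette knife and eraser where they are.

Things in the scene. Friction and masses are not known exactly. Their poses are not given: they have to be found in the camera images.
- panel_mid (a point): Centre of the loose plywood panel (50 to 100 g): board 8 mm thick (own x), 90 wide (own y), 120 high (own z), with a tongue 24 wide, 12 long, 8 thick under the middle of its lower edge. The point is half-way up the whole 132 mm: 66 mm from tongue tip and from top edge, mid-width, mid-thickness. Own z runs from tongue to top; the two faces count the same.
- rest: Fixed wooden rest: base 130 (x) by 100 (y) by 12 mm, origin under its centre, z up. A back plate leans 20 degrees from vertical towards its own -x (the robot's side), up to 95 mm high. At the start the panel lies on it with that lean, its top 50 mm free of the plate on both faces, its lower edge on two toes, tongue between them.
- stand: Fixed wooden drying stand, 64 mm (x) by 200 mm (y) by 44 mm high; origin under its centre, z up. A straight groove, open on top, runs along its y through the centre: 12 mm wide (mouth bevelled out to 20 mm, 4 mm deep), 148 mm long, ends closed, 22 mm deep. With the tongue in its pocket and the board's lower edge on the groove floor, panel_mid is 76 mm above the stand's underside.
- groove_floor (a point): Middle of the groove's floor, 22 mm above the stand's underside; axes as the stand's. One pocket, 29 mm long along y, as wide as the groove, 14 mm deeper, is sunk in the floor; its middle lies up to 20 mm either way along y from this point, is not measured and must be felt for. The tongue on the floor beside it leaves panel_mid 12 mm too high.
- tape: Bystander: roll of paper tape, 90 mm across, 24 mm high, lying flat; origin under its centre.
- jar: Bystander: glass jar 72 mm across, 100 mm high, with brushes standing up to 225 mm; origin under its centre.
- knife: Bystander: palette knife about 200 mm long lying along its own x; origin between handle and blade.
- eraser: Bystander: rubber eraser 30 by 45 by 14 mm; origin under its centre.
Mind the look-alikes: they are no part of the job. Of the things like the part that bears panel_mid, leave any that is turquoise; of the rest the smaller one is meant. Of the things that look like the rest, take the one that is farthest from the robot's base at the start.

How it is judged:
By the outcome, as a careful person would: the job done as asked, in the order asked, and still so for the second after the job is handed in, with the robot touching nothing.
It also fails if it takes over 58 s, if anything falls off the work surface, if the arm or the gripper's body presses on something with over 40 N, if the wrist force passes 120 N, or if a joint passes its speed limit or range.

## Robot

A 7-joint arm with a two-finger parallel gripper is mounted at the origin on the work surface. World frame = base frame: x ahead of the robot, y to its left, z up, the work surface at z = 0. Lengths are in mm, angles in rad, forces in N, time in s.
With the tool pointing down it reaches from about 425 to 925 mm from the base axis. Payload 6.8 kg.
Tool frame: the origin (TCP) lies where the fingers leave the gripper's body, on its centre line; the fingertips stand ctrl.finger_overhang ahead of it and the grasp point (between the pads) lies 54 mm ahead of it (ctrl.finger_overhang is the distance from the TCP to the fingertips, in mm); z points along the fingers, y is the line along which they close (so a half turn about z gives the same grasp; the last joint's range is limited). The gripper opens to 85 mm and grips with 20 to 120 N. Pads are 22 mm wide; open, the fingers measure 114 mm over their backs; the gripper's body (76 mm by 85 mm) begins 54 mm behind the grasp point. The pads swing forward as they close: fully open they stand 13 mm farther back than shut.
Start: joints at [1.144, 0.477, 0.022, 1.555, -0.011, 1.109, -0.083], TCP at [211.571, -641.002, 303.908] pointing down, gripper open.
Joint ranges: [-2.96, 2.96], [-0.34, 2.1], [-1.41, 1.46], [0.24, 2.44], [-1.37, 4.51], [0.17, 1.92], [-2.96, 2.96]. Speed limits (rad/s): [2.39, 2.39, 3.14, 3.14, 3.14, 3.14, 3.14].

## Interface

Orientations are given as a unit quaternion [w, x, y, z].
In Python, from plant import ctrl gives the robot as it stands.
- The arm moves only by the tool servo_tool, never from a script. Its argument "deltas" is a list of rows, each an object with "linear": the shift along the tool's x, y, z scaled (see below), a list of three; "dr": the turn, a rotation vector about the tool's x, y, z scaled (see below), a list of three. A call has exactly 5 rows; each row is the pose to reach, as a shift and turn from the pose commanded when the call began, along the tool's axes at that moment; what a row does not reach only later rows make up. The controller multiplies each number of a shift by 0.5 m and each number of a turn by 120 degrees. A row lasts 1/10 s, in which the tool goes at most 50 mm and 8.59 degrees, less where a joint would pass 70% of its speed; a pose out of reach is approached as far as the arm can. A call with a number of a shift or a turn outside -1 to 1 is refused whole. A call with a gripper value outside its range is refused whole. "grip" is the opening, from 0 (shut) to 1 (fully open), set as the call begins (left out, the last holds). The fingers move at their own pace and stop on an object; the grip force is fixed at half the most. Time passes only in rows, so rows that repeat a pose let the fingers close, or fill a call up. It gives the time, the measured TCP pose, the force, the opening and the grip force at its end, in the units of the state.
- ctrl.observe(): the state, without advancing time (a new reading comes with each control period).
- ctrl.read_camera(name): name is "scene" or "top" or "wrist"; returns a dict with "pixels" (400x640x3 uint8, red, green, blue), "K" (3x3 intrinsics, pixels), "k1" (the pictures are not rectified: a ray, as slopes to the right and down, at radius r is drawn at 1 + k1 r^2 times it, then the intrinsics apply), "R" (3x3) and "t" (3): a world point X has camera coordinates R X + t. Camera axes: x right, y down, z forward; pixel columns grow to the right and rows downward; lengths in mm; the calibration is good to about 2 mm. A picture is of the moment at which its call begins. There is no depth.
- ctrl.hand_in(): hands the job in; it is judged then, once.
The state is a dict: "time": time; "joint_positions": joint angles; "joint_velocities": joint speeds; "effort": joint torques, N m; "tool_pos": TCP position; "tcp_rot": TCP orientation; "wrist_force": force on the tool from outside, world axes, zero at the start; "moment": the same for the moment, N m; "opening": finger opening in mm; "grasp_force": force on a finger pad.
Only numpy, scipy, OpenCV 4.12 (cv2) and the standard library are available. Lean on these libraries where they do the work, as an engineer would, in place of code of your own. Each camera call takes 0.05 s, during which the arm holds its last target. There are 200 camera calls.

## Working session

There is one attempt and no reset: what is moved stays moved. The work goes in short steps, Python scripts to look and compute and a tool call to move; the robot and the scene stay as the last step left them, time stands still between calls to the robot, and variables do not carry over. Pictures are saved under pics/ and viewed, at most 10 in all, crops included, and the job is handed in when it is done.

Besides the shell and the picture viewer there is one more tool, called after ">>>" by a JSON object that holds its "name" and its "arguments". servo_tool: Moves the arm, as the interface text tells. Shifts and turns lie within -1 to 1; 1 stands for 0.5 m of shift or 120 degrees of turn. Its arguments: {"type":"object","properties":{"deltas":{"type":"array"},"grip":{"type":"number"}},"required":["deltas"]}

```bash
mkdir -p pics; ls
python3 - <<'E'
from plant import ctrl
import cv2,pickle
print(ctrl.observe(), ctrl.finger_overhang)
for n in ("scene","top"):
    c=ctrl.read_camera(n); pickle.dump(c,open(n+".pkl","wb"))
    cv2.imwrite(f"pics/{n}0.png",c["pixels"][:,:,::-1]); print(n,c["K"],c["k1"],c["R"],c["t"])
E
```

```text
pics
{'time': 0.0, 'joint_positions': array([ 1.14389217,  0.47782014,  0.02236543,  1.55647913, -0.01152832,
        1.10929896, -0.0830867 ]), 'joint_velocities': array([-5.77205882e-04,  5.63730363e-04, -5.87213640e-04, -4.15704894e-05,
        9.92426204e-04, -1.53703276e-03, -3.31670324e-04]), 'effort': array([ 1.45333115e-04, -5.96466243e+01,  1.60795636e+00, -2.81203330e+01,
        1.25000841e-02,  9.16193094e-03, -9.32636027e-06]), 'tool_pos': array([ 211.40368973, -640.54336648,  302.90096857]), 'tcp_rot': array([-9.14492090e-04,  9.87321999e-01,  1.58727406e-01, -2.11443808e-04]), 'wrist_force': array([ 0.25254428,  0.0772058 , -0.00508916]), 'moment': array([ 0.00524987,  0.02040714, -0.06057945]), 'grasp_force': 0.0, 'opening': 85.34823144212116} 72.6
scene [[455.47022786   0.         318.81025541]
 [  0.         455.47022786 197.74106507]
 [  0.           0.           1.        ]] -0.12407731841799258 [[ 0.03840333  0.99920713  0.01050258]
 [ 0.68352203 -0.01860061 -0.72969285]
 [-0.72891894  0.03520138 -0.68369441]] [ -41.01668365 -346.15244729 1660.63730517]
top [[372.25334212   0.         309.70564912]
 [  0.         372.25334212 199.66203906]
 [  0.           0.           1.        ]] -0.024121151104018166 [[ 0.01695351 -0.99957958  0.02352093]
 [-0.99373195 -0.01944472 -0.11008502]
 [ 0.11049609 -0.02150717 -0.99364383]] [ -15.38977607  595.21973753 1003.16208066]
```

View pics/scene0.png

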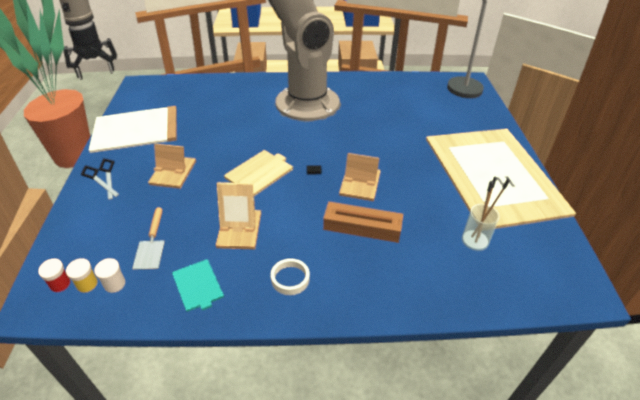

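View pics/top0.png

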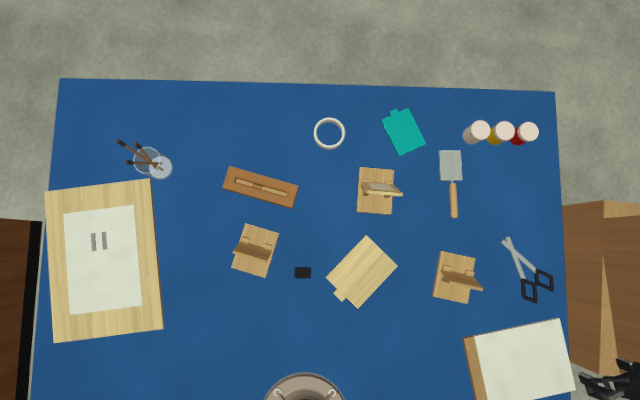

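The scene shows three rests, at scene pixels (172,165), (360,175) and (238,225). The last is farthest from the base and carries a panel. There are three panels: turquoise (198,283), which I leave; a bigger wooden one lying flat (258,172); and the smaller one on the rest (238,205), which is the one meant. The stand is at scene (363,221) and top (260,187). I'll confirm with one enlarged crop.

```bash
cat > h.py <<'E'
import numpy as np,cv2,pickle
from plant import ctrl
from scipy.spatial.transform import Rotation as Rn
def ray(c,uv):
    K=c["K"]; D=np.array([c["k1"],0,0,0.])
    p=cv2.undistortPoints(np.float64([[uv]]),K,D,None,None)[0,0]
    R=np.array(c["R"]);C=-R.T@np.array(c["t"]); return C,R.T@np.array([p[0],p[1],1.])
def onz(c,uv,z):
    C,d=ray(c,uv); return C+d*(z-C[2])/d[2]
def tri(c1,u1,c2,u2):
    C1,d1=ray(c1,u1);C2,d2=ray(c2,u2)
    s=np.linalg.lstsq(np.c_[d1,-d2],C2-C1,rcond=None)[0]
    a,b=C1+s[0]*d1,C2+s[1]*d2; return (a+b)/2,np.linalg.norm(a-b)
def load(n): return pickle.load(open(n+".pkl","rb"))
def proj(c,X):
    return cv2.projectPoints(np.float64([X]),cv2.Rodrigues(np.array(c["R"]))[0],np.float64(c["t"]),c["K"],np.array([c["k1"],0,0,0.]))[0][0,0]
E
python3 - <<'E'
from h import *
s=load("scene")["pixels"];t=load("top")["pixels"]
a=cv2.resize(s[170:260,205:275],None,fx=5,fy=5,interpolation=cv2.INTER_CUBIC) # 350x450
b=cv2.resize(t[155:225,345:415],None,fx=6,fy=6,interpolation=cv2.INTER_CUBIC) #420x420
im=np.zeros((450,780,3),np.uint8);im[:,:350]=a;im[:420,355:775]=b
cv2.imwrite("pics/crop.png",im[:,:,::-1])
for n,roi,z in(("top",(215,155,305,215),44),("scene",(315,195,412,245),44),("top",(350,160,410,220),12)):
    c=load(n);p=c["pixels"];hsv=cv2.cvtColor(p,cv2.COLOR_RGB2HSV)
    m=((hsv[...,0]<35)&(hsv[...,2]>50)).astype(np.uint8);k=np.zeros_like(m);x0,y0,x1,y1=roi;k[y0:y1,x0:x1]=m[y0:y1,x0:x1]
    cn=max(cv2.findContours(k,0,1)[0],key=cv2.contourArea)
    q=cv2.approxPolyDP(cn,3,True)[:,0]
    print(n,z,[(tuple(map(int,u)),onz(c,u,z).round(0)[:2].tolist()) for u in q], cv2.minAreaRect(cn))
print([(-np.array(load(n)["R"]).T@load(n)["t"]).round() for n in("scene","top")])
E
```

```text
top 44 [((229, 166), [684.0, 221.0]), ((224, 188), [622.0, 232.0]), ((292, 207), [573.0, 44.0]), ((297, 185), [634.0, 32.0])] ((260.09295654296875, 186.7242889404297), (72.77538299560547, 23.98883056640625), 16.144338607788086)
scene 44 [((328, 202), [571.0, 43.0]), ((325, 229), [669.0, 30.0]), ((397, 241), [715.0, 206.0]), ((401, 213), [618.0, 232.0])] ((362.5540771484375, 221.17567443847656), (78.08951568603516, 28.76982307434082), 9.462322235107422)
top 12 [((360, 167), [695.0, -148.0]), ((356, 210), [571.0, -137.0]), ((390, 214), [561.0, -234.0]), ((392, 196), [613.0, -240.0]), ((402, 195), [616.0, -269.0]), ((392, 184), [648.0, -241.0]), ((393, 170), [689.0, -244.0])] ((379.7310791015625, 190.72760009765625), (45.09370040893555, 45.17674255371094), 4.763641834259033)
[array([1449.,  -24.,  883.]), array([ 481.,   18., 1063.])]
```

View pics/crop.png

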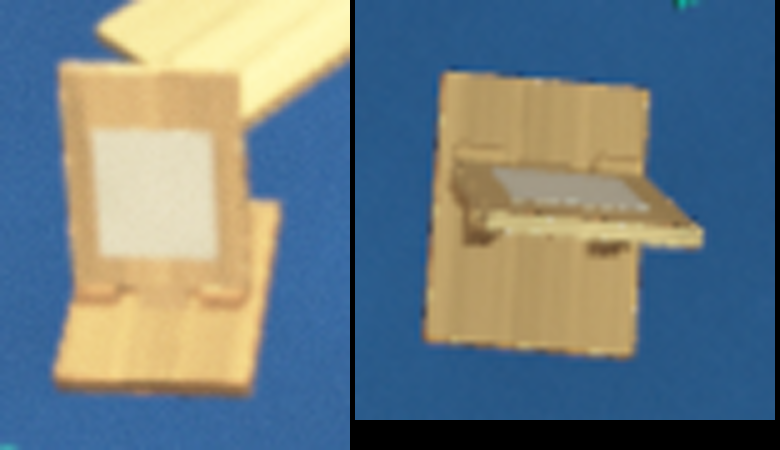

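The crop shows the small plywood panel with a white label on the farthest rest. It leans towards the robot with its lower edge on the two toes. Top edge: scene about (217,184)–(253,185), top view about (366,190)–(403,193). This is the panel and rest meant. Next I work out the grasp pose.

```bash
cat >> h.py <<'E'
def pose(yaw,lean):  # tool rot: y along panel x, z down panel
    cy,sy=np.cos(np.radians(yaw)),np.sin(np.radians(yaw)); l=np.radians(lean)
    Z=np.array([[cy,-sy,0],[sy,cy,0],[0,0,1]])
    y=Z@[np.cos(l),0,np.sin(l)]; z=Z@[np.sin(l),0,-np.cos(l)]
    return np.c_[np.cross(y,z),y,z]
def delta(Rt,pt):
    o=ctrl.observe();q=o["tcp_rot"];R=Rn.from_quat([q[1],q[2],q[3],q[0]]).as_matrix()
    lin=R.T@(np.array(pt)-o["tool_pos"])/500; dr=Rn.from_matrix(R.T@Rt).as_rotvec()/np.radians(120)
    print("lin",lin.round(4),"dr",dr.round(4)," mm",np.linalg.norm(lin)*500,"deg",np.linalg.norm(dr)*120)
E
python3 - <<'E'
from h import *
s,t=load("scene"),load("top")
A,ea=tri(t,(366.5,190.3),s,(253,185.2)); B,eb=tri(t,(403,193.2),s,(217.4,184))
print(A,ea,B,eb)
yaw=np.degrees(np.arctan2(B[0]-A[0],A[1]-B[1])); print("yaw",yaw,np.linalg.norm(A-B))
R=pose(-4.6,20)
top=(A+B)/2-R[:,1]*4; print("top mid",top)
for up in (150,):
    g=top+R[:,2]*22; tcp=g-R[:,2]*(54+up); print(tcp); delta(R,tcp)
E
```

```text
[ 609.63140896 -144.72121129  142.40321679] 1.3005317306356563 [ 603.90271529 -234.60002179  143.9163608 ] 2.2977243713193554
yaw -3.646983823879025 90.07390361177247
top mid [ 603.0203991  -189.35916719  141.79170822]
[ 540.97324031 -184.36697133  312.81576521]
lin [ 0.9119 -0.6599 -0.0186] dr [-0.1478  0.0972 -0.5536]  mm 562.8671428927352 deg 69.7352123368467
```

>>> {"name": "servo_tool", "arguments": {"deltas": [{"linear": [0.073,-0.053,-0.002],"dr": [-0.015,0.01,-0.055]},{"linear": [0.146,-0.106,-0.003],"dr": [-0.03,0.019,-0.111]},{"linear": [0.219,-0.159,-0.005],"dr": [-0.044,0.029,-0.166]},{"linear": [0.292,-0.212,-0.006],"dr": [-0.059,0.039,-0.221]},{"linear": [0.365,-0.264,-0.008],"dr": [-0.074,0.049,-0.277]}], "grip": 0.65}}

```text
time: 0.6
tool_pos: [344.2, -456.5, 307.6]
tcp_rot: [0.068, 0.895, 0.436, 0.062]
wrist_force: [0.6, -0.5, -0.1]
opening: 55.5
grasp_force: 0.0
```

Run:
```python
from h import *
print(ctrl.observe()["joint_positions"])
delta(pose(-4.2,20),[541,-184.4,313])
```

```text
[ 1.03258484  0.25505974 -0.21194723  1.88433709 -0.0376579   0.84269939
  0.18918538]
lin [ 0.6708 -0.0271  0.0203] dr [-0.0726  0.0492 -0.2774]  mm 335.81993668390714 deg 34.90657830062803
```

>>> {"name": "servo_tool", "arguments": {"deltas": [{"linear": [0.094,-0.004,0.003],"dr": [-0.015,0.01,-0.055]},{"linear": [0.188,-0.008,0.006],"dr": [-0.029,0.02,-0.111]},{"linear": [0.282,-0.011,0.009],"dr": [-0.044,0.03,-0.166]},{"linear": [0.376,-0.015,0.011],"dr": [-0.058,0.039,-0.222]},{"linear": [0.47,-0.019,0.014],"dr": [-0.0726,0.049,-0.277]}]}}

```text
time: 1.1
tool_pos: [482.9, -266.6, 311.7]
tcp_rot: [0.128, 0.722, 0.67, 0.118]
wrist_force: [0.5, -0.5, -0.9]
opening: 55.4
grasp_force: 0.0
```

Run:
```python
from h import *
print(ctrl.observe()["joint_positions"])
delta(pose(-4.2,20),[541,-184.4,313])
```

```text
[ 0.85561786  0.18565548 -0.45273382  2.00408376 -0.05983731  0.64161829
  0.39092846]
lin [0.1726 0.0983 0.033 ] dr [ 0.0001  0.0005 -0.0003]  mm 100.6984096245663 deg 0.06910832872498167
```

>>> {"name": "servo_tool", "arguments": {"deltas": [{"linear": [0.06,0.033,0.011],"dr": [0,0,0]},{"linear": [0.115,0.066,0.022],"dr": [0,0,0]},{"linear": [0.1726,0.0983,0.033],"dr": [0,0,0]},{"linear": [0.1726,0.0983,0.033],"dr": [0,0,0]},{"linear": [0.1726,0.0983,0.033],"dr": [0,0,0]}]}}

```text
time: 1.6
tool_pos: [540.8, -185.8, 312.7]
tcp_rot: [0.127, 0.723, 0.669, 0.118]
wrist_force: [-0.6, -0.3, 0.1]
opening: 55.3
grasp_force: 0.0
```

Run:
```python
from h import *
o=ctrl.observe();print(o["joint_positions"])
delta(pose(-4.2,20),[541,-184.4,313])
w=ctrl.read_camera("wrist");pickle.dump(w,open("wrist1.pkl","wb"));cv2.imwrite("pics/w1.png",w["pixels"][:,:,::-1])
# predicted top edge pixels
for X in ([609.6,-144.7,142.4],[603.9,-234.6,143.9],[613,-139,12]): print(proj(w,X))
```

```text
[ 0.65661436  0.21120883 -0.46314118  1.97187042  0.07632795  0.63673812
  0.08811257]
lin [ 0.0028  0.0004 -0.0005] dr [-0.0008  0.0004 -0.0017]  mm 1.4374910262810732 deg 0.23507135218580805
[320.81629592 135.51167854]
[322.62573549 252.82774472]
[279.82150837 118.59553405]
```

View pics/w1.png

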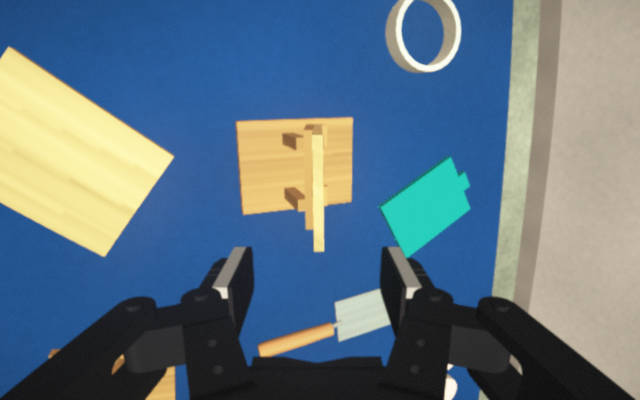

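The wrist view shows the panel edge-on between the fingers, its top strip from (318,134) to (319,250), within about 1 px of the prediction. I'll descend 150 mm along the tool and close.

>>> {"name": "servo_tool", "arguments": {"deltas": [{"linear": [0.003,0.001,0.08],"dr": [0,0,0]},{"linear": [0.003,0.001,0.16],"dr": [0,0,0]},{"linear": [0.003,0.001,0.23],"dr": [0,0,0]},{"linear": [0.003,0.001,0.28],"dr": [0,0,0]},{"linear": [0.003,0.001,0.3],"dr": [0,0,0]}]}}

```text
time: 2.15
tool_pos: [590.9, -190.5, 169.2]
tcp_rot: [0.126, 0.724, 0.668, 0.116]
wrist_force: [0.0, -0.1, -0.5]
opening: 55.5
grasp_force: 0.0
```

>>> {"name": "servo_tool", "arguments": {"deltas": [{"linear": [0,0,0],"dr": [0,0,0]},{"linear": [0,0,0],"dr": [0,0,0]},{"linear": [0,0,0],"dr": [0,0,0]},{"linear": [0,0,0],"dr": [0,0,0]},{"linear": [0,0,0],"dr": [0,0,0]}], "grip": 0}}

```text
time: 2.65
tool_pos: [592.7, -189.7, 173.9]
tcp_rot: [0.128, 0.723, 0.668, 0.118]
wrist_force: [-2.9, 0.4, 7.0]
opening: 6.9
grasp_force: 59.2
```

Run:
```python
from h import *
o=ctrl.observe();print(o["tool_pos"],o["wrist_force"],o["moment"],o["opening"],o["grasp_force"],o["time"])
```

```text
[ 592.67525949 -189.67955123  173.94831265] [-2.92207804  0.35293008  7.02106078] [-0.02652082  0.64139138 -0.00380746] 6.928815016204838 59.248443245887756 2.65
```

>>> {"name": "servo_tool", "arguments": {"deltas": [{"linear": [0,0.001,-0.02],"dr": [0,0,0]},{"linear": [0,0.004,-0.07],"dr": [0,0,0]},{"linear": [0,0.01,-0.14],"dr": [0,0,0]},{"linear": [0,0.01,-0.22],"dr": [0,0,0]},{"linear": [0,0.01,-0.29],"dr": [0,0,0]}]}}

```text
time: 3.15
tool_pos: [546.9, -185.2, 312.5]
tcp_rot: [0.127, 0.723, 0.669, 0.118]
wrist_force: [-0.2, -0.9, 0.2]
opening: 7.3
grasp_force: 58.9
```

Run:
```python
from h import *
o=ctrl.observe();print(o["tool_pos"],o["wrist_force"],o["opening"])
delta(pose(-14.7,0),[628,132,270])
```

```text
[ 546.92032295 -185.20484238  312.51727486] [-0.22583873 -0.87535773  0.18831796] 7.3008983954239906
lin [0.6452 0.0761 0.1181] dr [ 0.1661 -0.0148  0.0841]  mm 330.1523053417703 deg 22.413874434840764
```

>>> {"name": "servo_tool", "arguments": {"deltas": [{"linear": [0.045,0.005,0.008],"dr": [0.016,-0.001,0.008]},{"linear": [0.11,0.013,0.02],"dr": [0.033,-0.003,0.016]},{"linear": [0.19,0.022,0.034],"dr": [0.05,-0.004,0.025]},{"linear": [0.27,0.032,0.049],"dr": [0.075,-0.006,0.038]},{"linear": [0.35,0.041,0.064],"dr": [0.1,-0.009,0.05]}]}}

```text
time: 3.65
tool_pos: [591.5, -12.3, 288.1]
tcp_rot: [0.051, 0.768, 0.636, 0.046]
wrist_force: [0.8, -0.4, -1.0]
opening: 7.3
grasp_force: 58.9
```

Run:
```python
from h import *
delta(pose(-14.7,0),[628,132,270])
```

```text
lin [0.2969 0.0129 0.0403] dr [ 0.0654 -0.0053  0.0331]  mm 149.94802735809841 deg 8.82401664384882
```

>>> {"name": "servo_tool", "arguments": {"deltas": [{"linear": [0.08,0.003,0.01],"dr": [0.016,-0.001,0.008]},{"linear": [0.16,0.007,0.021],"dr": [0.033,-0.003,0.016]},{"linear": [0.24,0.01,0.032],"dr": [0.05,-0.004,0.025]},{"linear": [0.297,0.013,0.04],"dr": [0.0654,-0.0053,0.033]},{"linear": [0.297,0.013,0.04],"dr": [0.0654,-0.0053,0.033]}]}}

```text
time: 4.15
tool_pos: [627.7, 136.7, 269.5]
tcp_rot: [-0.002, 0.789, 0.614, 0.001]
wrist_force: [0.3, -0.2, -0.7]
opening: 7.3
grasp_force: 58.9
```

Run:
```python
from h import *
delta(pose(-14.7,0),[628,132,270])
o=ctrl.observe();print(o["tool_pos"],o["wrist_force"],o["joint_positions"])
s=ctrl.read_camera("scene");w=ctrl.read_camera("wrist");t=ctrl.read_camera("top")
for n,c in(("s2",s),("w2",w),("t2",t)): pickle.dump(c,open(n+".pkl","wb"))
a=cv2.resize(s["pixels"][110:260,300:430],None,fx=3,fy=3,interpolation=cv2.INTER_CUBIC)
b=cv2.resize(w["pixels"][0:375],(400,235),interpolation=cv2.INTER_AREA)
im=np.zeros((450,795,3),np.uint8);im[:,:390]=a;im[:235,395:795]=b
b=t["pixels"][150:215,210:310];im[240:435,395:695]=cv2.resize(b,None,fx=3,fy=3,interpolation=cv2.INTER_CUBIC)
cv2.imwrite("pics/c2.png",im[:,:,::-1])
```

```text
lin [-0.0089  0.0029 -0.001 ] dr [-0.0006 -0.0022  0.0039]  mm 4.6899300689466905 deg 0.5431055981977756
[627.69257962 136.65565207 269.52477312] [ 0.2656775  -0.20200762 -0.66002704] [ 0.04053587  0.50052235 -0.48429178  1.64650737  0.25450079  1.05655047
 -0.76706217]
```

View pics/c2.png

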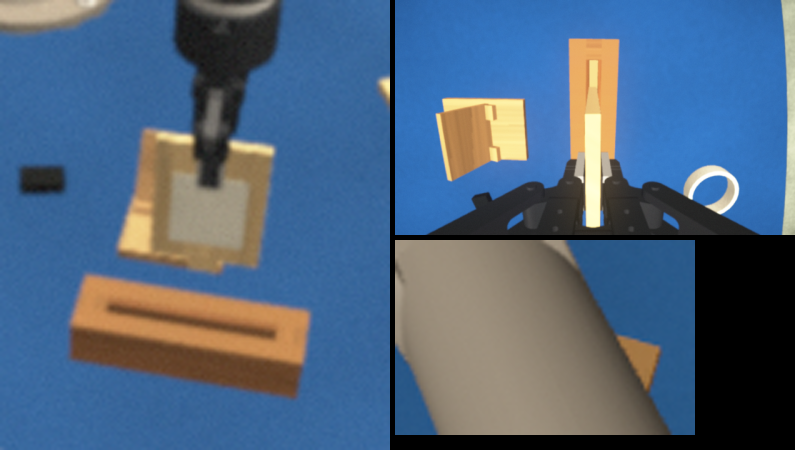

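The crop shows the panel gripped squarely with its tongue down above the stand. In the wrist view the stand is vertical, about x 278–358, and the panel strip is centred on it at about x 317. I'll refine the groove line from this wrist view.

Run:
```python
from h import *
w=load("w2");p=w["pixels"];hsv=cv2.cvtColor(p,cv2.COLOR_RGB2HSV)
m=(hsv[...,0]<30)&(hsv[...,1]>60)&(hsv[...,2]>60)
P=[]
for v in range(70,230,10):
    x=np.where(m[v,250:390])[0]+250
    a,b=onz(w,(x[0]-.5,v),44),onz(w,(x[-1]+.5,v),44); P.append(np.r_[(a+b)[:2]/2,np.linalg.norm(a-b)])
P=np.array(P);print(P.round(1)[::3])
f=np.polyfit(P[:,1],P[:,0],1);print("yaw",-np.degrees(np.arctan(f[0])),"x at y=132",np.polyval(f,132))
col=np.where(m[:,318])[0];print(col[0],onz(w,(318,col[0]-.5),44))
# panel faces: strip edges by brightness at rows, at bottom/top far edge
for v in (140,160,180,250): print(v,p[v,295:345].mean(1).astype(int).tolist())
o=ctrl.observe();print(o["tool_pos"]);print(proj(w,o["tool_pos"]-[0,0,32]),proj(w,[628,132,44]))
```

```text
[[653.  225.2  63.2]
 [646.8 202.6  63.6]
 [640.4 179.2  64. ]
 [634.1 154.8  63.7]
 [627.2 129.4  64.3]
 [620.  102.9  63.2]]
yaw -15.096224123918368 x at y=132 627.8499544985017
62 [654.54222773 231.38059356  44.        ]
140 [171, 170, 170, 171, 170, 171, 169, 169, 167, 166, 155, 140, 136, 137, 150, 180, 188, 189, 187, 188, 188, 189, 189, 187, 188, 189, 190, 196, 189, 147, 146, 154, 153, 154, 165, 169, 170, 170, 169, 171, 169, 171, 170, 169, 169, 169, 170, 171, 170, 170]
160 [171, 172, 172, 171, 170, 170, 170, 169, 170, 169, 153, 148, 174, 184, 185, 186, 186, 186, 186, 186, 188, 187, 187, 188, 187, 187, 186, 187, 188, 188, 177, 158, 157, 161, 168, 170, 171, 169, 169, 170, 172, 171, 169, 171, 172, 170, 171, 170, 171, 172]
180 [169, 172, 170, 171, 172, 171, 171, 169, 166, 175, 184, 187, 186, 187, 187, 188, 188, 188, 188, 189, 190, 189, 191, 190, 190, 190, 189, 190, 192, 192, 193, 190, 188, 180, 163, 168, 172, 171, 171, 171, 170, 170, 171, 171, 170, 169, 171, 169, 170, 171]
250 [179, 176, 177, 177, 179, 176, 177, 177, 183, 207, 230, 236, 236, 236, 236, 236, 236, 236, 236, 235, 235, 234, 235, 235, 234, 235, 235, 235, 235, 235, 234, 234, 233, 215, 154, 161, 176, 177, 177, 177, 179, 178, 179, 176, 178, 178, 178, 177, 173, 173]
[627.84835554 129.98763855 269.64432104]
[317.48051636 327.67372343] [316.63826878 186.99227741]
```

Run:
```python
from h import *
delta(pose(-15,0),[622.3,110.8,222])
```

```text
lin [-0.04   -0.0012  0.0953] dr [ 0.0006 -0.0001  0.0032]  mm 51.66169809472416 deg 0.3962319913970376
```

>>> {"name": "servo_tool", "arguments": {"deltas": [{"linear": [-0.012,0,0.025],"dr": [0,0,0.001]},{"linear": [-0.024,0,0.05],"dr": [0,0,0.002]},{"linear": [-0.04,-0.001,0.08],"dr": [0,0,0.003]},{"linear": [-0.04,-0.001,0.095],"dr": [0,0,0.003]},{"linear": [-0.04,-0.001,0.095],"dr": [0,0,0.003]}]}}

```text
time: 4.8
tool_pos: [621.6, 110.2, 220.0]
tcp_rot: [-0.0, 0.794, 0.608, -0.001]
wrist_force: [-0.9, 0.2, 0.3]
opening: 7.0
grasp_force: 58.9
```

Run:
```python
from h import *
delta(pose(-15,0),[622.3,110.8,196])
o=ctrl.observe();print(o["tool_pos"],o["wrist_force"],o["moment"])
```

```text
lin [0.0015 0.0011 0.048 ] dr [-0.0009  0.0004 -0.0004]  mm 24.004960848052093 deg 0.12498636729681281
[621.63072107 110.21297375 219.98844745] [-0.93044842  0.16306308  0.28841578] [0.02603042 0.00257904 0.08977835]
```

>>> {"name": "servo_tool", "arguments": {"deltas": [{"linear": [0.001,0.001,0.01],"dr": [0,0,0]},{"linear": [0.001,0.001,0.02],"dr": [0,0,0]},{"linear": [0.001,0.001,0.03],"dr": [0,0,0]},{"linear": [0.001,0.001,0.04],"dr": [0,0,0]},{"linear": [0.001,0.001,0.048],"dr": [0,0,0]}]}}

```text
time: 5.3
tool_pos: [623.2, 112.1, 197.4]
tcp_rot: [0.0, 0.793, 0.609, 0.001]
wrist_force: [-0.5, 0.9, -0.6]
opening: 7.4
grasp_force: 58.9
```

Run:
```python
from h import *
delta(pose(-15,0),[622.3,110.8,186])
o=ctrl.observe();print(o["tool_pos"],o["wrist_force"],o["moment"])
```

```text
lin [-0.0031 -0.001   0.0227] dr [ 0.0003 -0.0004  0.0005]  mm 11.470721199327512 deg 0.0845981024871223
[623.16552059 112.14515776 197.35864735] [-0.49499269  0.86816559 -0.61385036] [ 0.00254819  0.02816789 -0.00672364]
```

>>> {"name": "servo_tool", "arguments": {"deltas": [{"linear": [0,0,0.006],"dr": [0,0,0]},{"linear": [0,0,0.012],"dr": [0,0,0]},{"linear": [0,0,0.017],"dr": [0,0,0]},{"linear": [0,0,0.021],"dr": [0,0,0]},{"linear": [0,0,0.024],"dr": [0,0,0]}]}}

```text
time: 5.8
tool_pos: [623.7, 112.3, 187.5]
tcp_rot: [0.0, 0.793, 0.609, 0.001]
wrist_force: [-4.3, -1.0, 19.6]
opening: 7.5
grasp_force: 61.6
```

>>> {"name": "servo_tool", "arguments": {"deltas": [{"linear": [0.0,0,-0.003],"dr": [0,0,0]},{"linear": [0.002,0,-0.003],"dr": [0,0,0]},{"linear": [0.005,0,-0.003],"dr": [0,0,0]},{"linear": [0.008,0,-0.003],"dr": [0,0,0]},{"linear": [0.011,0,-0.003],"dr": [0,0,0]}]}}

```text
time: 6.3
tool_pos: [625.0, 116.3, 187.7]
tcp_rot: [0.001, 0.793, 0.609, 0.0]
wrist_force: [-1.4, -2.5, 5.0]
opening: 7.5
grasp_force: 59.8
```

>>> {"name": "servo_tool", "arguments": {"deltas": [{"linear": [0.003,0,0.001],"dr": [0,0,0]},{"linear": [0.006,0,0.001],"dr": [0,0,0]},{"linear": [0.009,0,0.001],"dr": [0,0,0]},{"linear": [0.012,0,0.001],"dr": [0,0,0]},{"linear": [0.014,0,0.001],"dr": [0,0,0]}]}}

```text
time: 6.8
tool_pos: [626.8, 122.3, 187.6]
tcp_rot: [0.001, 0.794, 0.609, -0.0]
wrist_force: [-2.3, -5.7, 8.6]
opening: 7.3
grasp_force: 60.4
```

>>> {"name": "servo_tool", "arguments": {"deltas": [{"linear": [0.003,0,0],"dr": [0,0,0]},{"linear": [0.006,0,0],"dr": [0,0,0]},{"linear": [0.009,0,0],"dr": [0,0,0]},{"linear": [0.011,0,0],"dr": [0,0,0]},{"linear": [0.013,0,0],"dr": [0,0,0]}]}}

```text
time: 7.3
tool_pos: [628.5, 128.5, 187.5]
tcp_rot: [0.001, 0.794, 0.609, -0.0]
wrist_force: [-2.5, -4.8, 7.7]
opening: 7.5
grasp_force: 60.3
```

>>> {"name": "servo_tool", "arguments": {"deltas": [{"linear": [0.003,0,0],"dr": [0,0,0]},{"linear": [0.006,0,0],"dr": [0,0,0]},{"linear": [0.009,0,0],"dr": [0,0,0]},{"linear": [0.011,0,0],"dr": [0,0,0]},{"linear": [0.013,0,0],"dr": [0,0,0]}]}}

```text
time: 7.8
tool_pos: [630.2, 135.1, 187.4]
tcp_rot: [0.001, 0.793, 0.609, -0.0]
wrist_force: [-1.7, -4.4, 7.2]
opening: 7.5
grasp_force: 60.2
```

>>> {"name": "servo_tool", "arguments": {"deltas": [{"linear": [0.003,0,0],"dr": [0,0,0]},{"linear": [0.006,0,0],"dr": [0,0,0]},{"linear": [0.009,0,0],"dr": [0,0,0]},{"linear": [0.011,0,0],"dr": [0,0,0]},{"linear": [0.013,0,0],"dr": [0,0,0]}]}}

```text
time: 8.3
tool_pos: [631.8, 142.4, 187.0]
tcp_rot: [0.001, 0.793, 0.609, 0.001]
wrist_force: [0.6, 0.4, -1.2]
opening: 7.4
grasp_force: 59.0
```

The contact force has vanished, so the tongue is over the pocket. I'll press down.

>>> {"name": "servo_tool", "arguments": {"deltas": [{"linear": [0,0,0.003],"dr": [0,0,0]},{"linear": [0,0,0.006],"dr": [0,0,0]},{"linear": [0,0,0.006],"dr": [0,0,0]},{"linear": [0,0,0.006],"dr": [0,0,0]},{"linear": [0,0,0.006],"dr": [0,0,0]}]}}

```text
time: 8.8
tool_pos: [631.5, 143.1, 183.7]
tcp_rot: [-0.0, 0.793, 0.609, 0.001]
wrist_force: [0.1, -0.2, 0.3]
opening: 6.8
grasp_force: 59.0
```

>>> {"name": "servo_tool", "arguments": {"deltas": [{"linear": [0,0,0.004],"dr": [0,0,0]},{"linear": [0,0,0.008],"dr": [0,0,0]},{"linear": [0,0,0.012],"dr": [0,0,0]},{"linear": [0,0,0.015],"dr": [0,0,0]},{"linear": [0,0,0.017],"dr": [0,0,0]}]}}

```text
time: 9.3
tool_pos: [631.6, 142.9, 175.8]
tcp_rot: [0.0, 0.793, 0.609, 0.001]
wrist_force: [-3.3, -2.4, 9.5]
opening: 7.2
grasp_force: 60.4
```

Home: 11.7 mm lower, with the load back on. Release fully, then retreat straight up.

>>> {"name": "servo_tool", "arguments": {"deltas": [{"linear": [0,0,0],"dr": [0,0,0]},{"linear": [0,0,0],"dr": [0,0,0]},{"linear": [0,0,0],"dr": [0,0,0]},{"linear": [0,0,0],"dr": [0,0,0]},{"linear": [0,0,0],"dr": [0,0,0]}], "grip": 1}}

```text
time: 9.8
tool_pos: [631.5, 143.0, 175.3]
tcp_rot: [0.0, 0.793, 0.609, 0.001]
wrist_force: [-0.0, 0.4, 0.2]
opening: 78.3
grasp_force: 0.0
```

>>> {"name": "servo_tool", "arguments": {"deltas": [{"linear": [0,0,-0.02],"dr": [0,0,0]},{"linear": [0,0,-0.06],"dr": [0,0,0]},{"linear": [0,0,-0.12],"dr": [0,0,0]},{"linear": [0,0,-0.2],"dr": [0,0,0]},{"linear": [0,0,-0.26],"dr": [0,0,0]}]}}

```text
time: 10.3
tool_pos: [631.7, 143.2, 308.6]
tcp_rot: [0.0, 0.793, 0.609, 0.002]
wrist_force: [0.5, -0.3, -0.4]
opening: 85.5
grasp_force: 0.0
```

Run:
```python
from h import *
s=ctrl.read_camera("scene");w=ctrl.read_camera("wrist")
pickle.dump(s,open("s3.pkl","wb"));pickle.dump(w,open("w3.pkl","wb"))
a=cv2.resize(s["pixels"][110:260,300:430],None,fx=3,fy=3,interpolation=cv2.INTER_CUBIC)
b=cv2.resize(w["pixels"],(400,250),interpolation=cv2.INTER_AREA)
im=np.zeros((450,795,3),np.uint8);im[:,:390]=a;im[:250,395:795]=b
cv2.imwrite("pics/c3.png",im[:,:,::-1])
u=np.array([.2588,.9659,0]);c=np.array([631.5,143,0])
for e in(-45,45): print("pred top corner",proj(s,c+u*e+[0,0,142]),proj(w,c+u*e+[0,0,142]))
```

```text
pred top corner [352.98160894 186.34049413] [311.36808446 262.73638027]
pred top corner [389.51907111 192.12004871] [310.95348274 142.69147507]
```

View pics/c3.png

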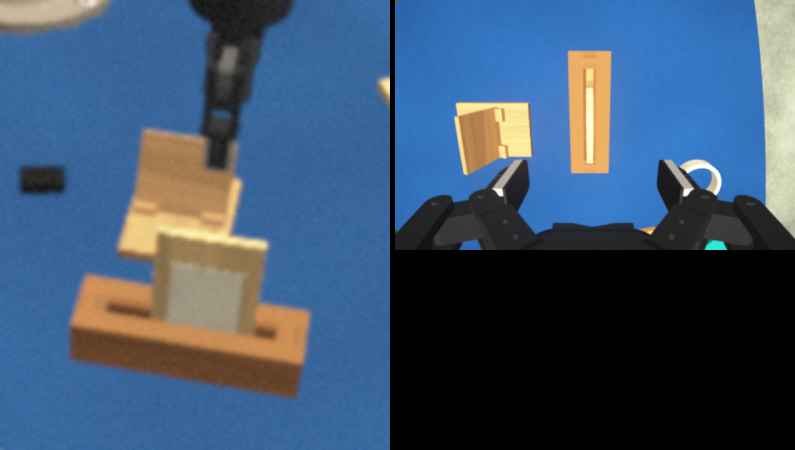

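The panel stands in the groove, with its top edge about (353,187)–(389,191) in the scene view, as predicted for fully home. I'll check levelness by triangulating the top corners.

Run:
```python
from h import *
s,w=load("s3"),load("w3")
a=cv2.resize(s["pixels"][180:235,340:400],None,fx=10,fy=10,interpolation=cv2.INTER_CUBIC)
b=cv2.resize(w["pixels"][125:275,295:330],None,fx=4,fy=4,interpolation=cv2.INTER_CUBIC)
im=np.zeros((600,750,3),np.uint8);im[:550,:600]=a;im[:,605:745]=b
cv2.imwrite("pics/c4.png",im[:,:,::-1]);print(ctrl.observe()["tool_pos"])
```

```text
[633.33879787 144.03000266 311.60455096]
```

View pics/c4.png

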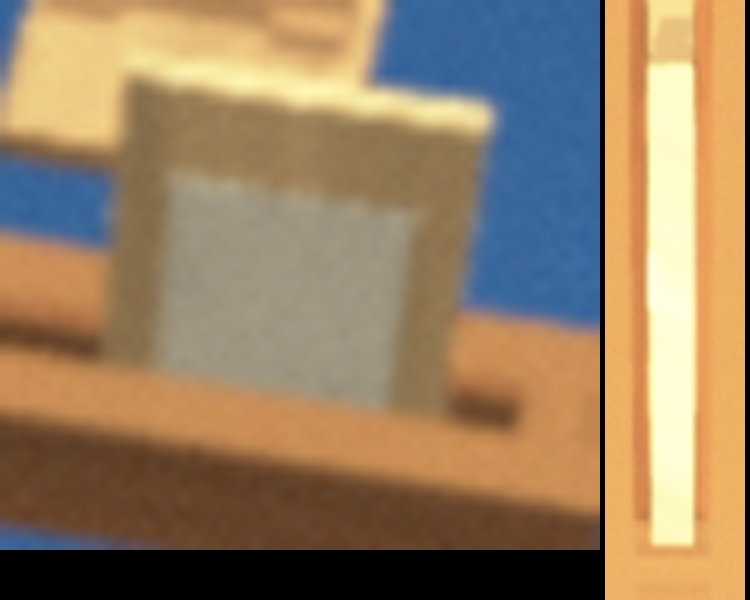

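The top edge runs (352.8,186.8)–(389,191.5) against the predicted (353,186.3)–(389.5,192.1). The panel is level, upright and home.

```bash
python3 -c "
from plant import ctrl
print(ctrl.hand_in())"
```

```text
the job is handed in; nothing more can be done
None
```

The small plywood panel stands upright in the drying stand, its tongue fully home in the pocket. I let go and handed the job in with the gripper clear; the arm touched none of the bystanders.

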